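# Pack seven sauce flasks into the round tin

### The job

Fill the round tin with the seven small stoneware sauce flasks. Four already stand in it, one of them astray and blocking; move that one to a proper place and bring the other three from the counter, so that all seven stand upright and flat on the tin's floor, one in the middle and six round it. Do not tip a flask over, and leave the larger flask and everything else on the counter where it stands.

Things in the scene. Friction and masses are not known exactly. Their poses are not given: they have to be found in the camera images.
- tin_floor (a point): round aluminium tin, open at the top, fixed to the counter: 174 mm inner, 180 mm outer diameter, floor 3 mm and rim 30 mm above the counter. The point is the centre of its inner floor. Seven flasks just fit: one in the middle, six round it at 57.5 mm and 60 degrees apart (3.5 mm between neighbours, 2.5 mm to the wall); the three already in the ring show which way round the ring lies
- flask1_mid (a point): one of seven identical small flasks: white stoneware body 54 mm in diameter, upright to 38 mm high, sloping shoulder to 52 mm, then a straight steel cap 24 mm in diameter up to the top at 92 mm; about 0.16 kg. The point is on its axis, half-way up, 46 mm above its underside; z is its axis, upward. At the start it stands against or near the wall of the tin, in one of the six places of the ring.
- flask2_mid (a point): one of seven identical small flasks: white stoneware body 54 mm in diameter, upright to 38 mm high, sloping shoulder to 52 mm, then a straight steel cap 24 mm in diameter up to the top at 92 mm; about 0.16 kg. The point is on its axis, half-way up, 46 mm above its underside; z is its axis, upward. At the start it stands against or near the wall of the tin, in one of the six places of the ring.
- flask3_mid (a point): one of seven identical small flasks: white stoneware body 54 mm in diameter, upright to 38 mm high, sloping shoulder to 52 mm, then a straight steel cap 24 mm in diameter up to the top at 92 mm; about 0.16 kg. The point is on its axis, half-way up, 46 mm above its underside; z is its axis, upward. At the start it stands against or near the wall of the tin, in one of the six places of the ring.
- flask4_mid (a point): one of seven identical small flasks: white stoneware body 54 mm in diameter, upright to 38 mm high, sloping shoulder to 52 mm, then a straight steel cap 24 mm in diameter up to the top at 92 mm; about 0.16 kg. The point is on its axis, half-way up, 46 mm above its underside; z is its axis, upward. At the start it stands in the tin but astray, 28 to 47 mm from the middle, so that it blocks the middle and two places of the ring.
- flask5_mid (a point): one of seven identical small flasks: white stoneware body 54 mm in diameter, upright to 38 mm high, sloping shoulder to 52 mm, then a straight steel cap 24 mm in diameter up to the top at 92 mm; about 0.16 kg. The point is on its axis, half-way up, 46 mm above its underside; z is its axis, upward. At the start it stands on the counter to the left or right of the tin, among other things.
- flask6_mid (a point): one of seven identical small flasks: white stoneware body 54 mm in diameter, upright to 38 mm high, sloping shoulder to 52 mm, then a straight steel cap 24 mm in diameter up to the top at 92 mm; about 0.16 kg. The point is on its axis, half-way up, 46 mm above its underside; z is its axis, upward. At the start it stands on the counter to the left or right of the tin, among other things.
- flask7_mid (a point): one of seven identical small flasks: white stoneware body 54 mm in diameter, upright to 38 mm high, sloping shoulder to 52 mm, then a straight steel cap 24 mm in diameter up to the top at 92 mm; about 0.16 kg. The point is on its axis, half-way up, 46 mm above its underside; z is its axis, upward. At the start it stands on the counter to the left or right of the tin, among other things.
- big_flask_mid (a point): bystander: a larger flask of the same look, body 68 mm in diameter, cap 30 mm in diameter, 108 mm high, that does not belong in the tin. The point is on its axis, half-way up, 54 mm above its underside
- jar_a_mid (a point): bystander: amber glass jar with a lid, 66 mm in diameter, 105 mm high. The point is on its axis, half-way up, 52.5 mm above its underside
- jar_b_mid (a point): bystander: green glass jar with a lid, 62 mm in diameter, 85 mm high. The point is on its axis, half-way up, 42.5 mm above its underside
- tumbler_mid (a point): bystander: white plastic tumbler, 66 mm in diameter, 95 mm high. The point is on its axis, half-way up, 47.5 mm above its underside
- shaker_mid (a point): bystander: steel shaker, 48 mm in diameter, 95 mm high. The point is on its axis, half-way up, 47.5 mm above its underside
- tall_bottle_mid (a point): bystander: tall green bottle, 60 mm in diameter, 230 mm high. The point is on its axis, half-way up, 115 mm above its underside
- mill_mid (a point): bystander: dark wooden pepper mill, 58 mm in diameter, 205 mm high. The point is on its axis, half-way up, 102.5 mm above its underside
Not all that is in view belongs to the job. Leave any purple or yellow look-alike of the part that bears flask4_mid alone.

How it is judged:
By the outcome, as a careful person would: the job done as asked, in the order asked, and still so for the second after the job is handed in, with the robot touching nothing.
It also fails if it takes over 72 s, if anything falls off the work surface, if the arm or the gripper's body presses on something with over 40 N, if the wrist force passes 120 N, or if a joint passes its speed limit or range.

### The arm

A 7-joint arm with a two-finger parallel gripper is mounted at the origin on the work surface. World frame = base frame: x ahead of the robot, y to its left, z up, the work surface at z = 0. Lengths are in m, angles in rad, forces in N, time in s.
With the tool pointing down it reaches from about 0.4 to 0.875 m from the base axis. Payload 19.3 kg.
Tool frame: the origin (TCP) lies at the very end of the fingers, on their centre line; the grasp point (between the pads) lies 19 mm behind it; x points along the fingers, y is the direction in which the jaws open and shut, and the axes are right-handed (so a half turn about x gives the same grasp; the last joint's range is limited). The gripper opens to 85 mm and grips with 20 to 120 N. Pads are 22 mm wide; open, the fingers measure 114 mm over their backs; the gripper's body (76 mm by 85 mm) begins 54 mm behind the grasp point. The pads swing forward as they close: fully open they stand 13 mm farther back than shut.
Start: joints at [1.248, 0.521, -0.036, 1.599, 0.021, 1.021, -0.113], TCP at [0.156, -0.605, 0.231] pointing down, gripper open.
Joint ranges: [-2.91, 2.91], [-0.3, 2.13], [-1.5, 1.42], [0.17, 2.43], [-1.26, 4.41], [0.16, 1.93], [-2.52, 2.52]. Speed limits (rad/s): [1.89, 1.89, 2.39, 2.39, 3.01, 3.01, 3.01].

### API

Orientations are given as [roll, pitch, yaw] about the fixed x, y, z axes, in that order (R = Rz(yaw) Ry(pitch) Rx(roll)).
In Python, from workcell import bot, grab_frame, job_done gives the robot as it stands.
- The arm moves only by the shell command python3 -m pendant 'ROWS' [OPENING] [FORCE]. ROWS is JSON, a list of rows, each a list of 4 numbers: the shift along the tool's x, y, z in mm, then the turn about the tool's x in degrees. A call has 1 to 12 rows; each row shifts and turns the commanded pose from where the row before left it, along the tool's axes as they then stand; what a row does not reach is not made up. A row lasts 1/8 s, in which the tool goes at most 62.5 mm and 10.7 degrees, less where a joint would pass 70% of its speed; a pose out of reach is approached as far as the arm can. A call is refused whole if a number of a shift passes 62.5 or a number of a turn 10.7, either way. A call with a gripper value outside its range is refused whole. OPENING is the opening, from -1 (shut) to 1 (fully open), set as the call begins (- or left out, the last holds). The fingers move at their own pace and stop on an object; FORCE is the grip in N (left out, the last holds). Time passes only in rows, so rows that do not move let the fingers close. It gives the time, the measured TCP pose, the force and the opening at its end, in the units of the state.
- bot.observe(): the state, without advancing time (a new reading comes with each control period).
- grab_frame(name): name is "scene" or "top"; returns a dict with "img" (384x512x3 uint8, red, green, blue), "fovy" (degrees; the focal length in pixels is half the picture's height over the tangent of half this angle, whatever the lens; pixels are square), "cx", "cy" (the principal point, pixels), "k1" (the pictures are not rectified: a ray, as slopes to the right and down, at radius r is drawn at 1 + k1 r^2 times it, then the intrinsics apply), "R" (3x3) and "t" (3): a world point X has camera coordinates R X + t. Camera axes: x right, y down, z forward; pixel columns grow to the right and rows downward; lengths in m; the calibration is good to about 2 mm. A picture is of the moment at which its call begins. There is no depth.
- job_done(): hands the job in, once; it reports no verdict.
The state is a dict: "clock": time; "qpos": joint angles; "qd": joint speeds; "joint_efforts": joint torques, N m; "position": TCP position; "tool_rot": TCP orientation; "force": force on the tool from outside, world axes, zero at the start; "moment": the same for the moment, N m; "grip_width": finger opening in m.
Only numpy, scipy, OpenCV 4.12 (cv2) and the standard library are available. Lean on these libraries where they do the work, as an engineer would, in place of code of your own. Each camera call takes 0.05 s, during which the arm holds its last target.

## Working session

There is one attempt and no reset: what is moved stays moved. The work goes in short steps, Python scripts to look and compute and a shell command to move; the robot and the scene stay as the last step left them, time stands still between calls to the robot, and variables do not carry over. Pictures are saved under pics/ and viewed, and the job is handed in when it is done.

```bash
ls; mkdir -p pics; python3 - <<'E'
from workcell import bot, grab_frame
import cv2,numpy as np
print(bot.observe())
for n in ("scene","top"):
    f=grab_frame(n); cv2.imwrite(f"pics/{n}0.png",cv2.resize(f["img"][:,:,::-1],(800,600),interpolation=cv2.INTER_CUBIC))
    cv2.imwrite(f"pics/{n}0_raw.png",f["img"][:,:,::-1])
    print(n,f["fovy"],f["cx"],f["cy"],f["k1"],np.round(f["R"],4).tolist(),np.round(f["t"],4), "cam",-np.array(f["R"]).T@f["t"])
E
```

```text
pics
{'clock': 0.0, 'qpos': array([ 1.24782864,  0.52200306, -0.03633772,  1.60001663,  0.02119663,
        1.02108607, -0.11277105]), 'qd': array([ 0.00221246, -0.00051671, -0.00011144, -0.00031563,  0.00067316,
        0.00092802,  0.00026099]), 'joint_efforts': array([ 1.18712655e-03, -9.27118349e+01,  1.98040478e+00, -3.69942069e+01,
        1.78493047e-02,  7.98778696e-03, -1.10998546e-04]), 'position': array([ 0.15618853, -0.60481806,  0.23072935]), 'tool_rot': array([-1.5064662 ,  1.56966808,  1.88792046]), 'force': array([0.15419536, 0.10307674, 1.53176189]), 'moment': array([-0.01460197, -0.02074214, -0.07477368]), 'grip_width': 0.08551575070025808}
scene 54.514921479594214 254.0429591985089 188.3423674698349 -0.025667780605730165 [[-0.6079, 0.794, 0.0106], [0.6009, 0.4687, -0.6475], [-0.5191, -0.3872, -0.762]] [ 0.3557 -0.2835  1.295 ] cam [1.05886554 0.35192821 0.79935552]
top 50.568041640873986 249.6971509139781 184.41482097461704 -0.046685912861440415 [[0.0093, -0.9999, -0.0068], [-0.991, -0.0083, -0.1333], [0.1332, 0.008, -0.9911]] [0.011  0.6004 1.2138] cam [0.43319745 0.00622724 1.28304538]
```

View pics/scene0.png

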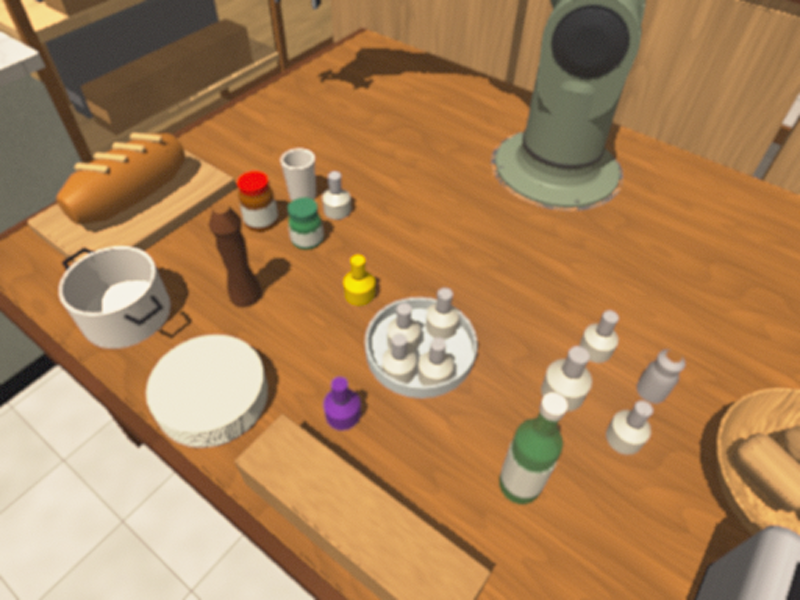

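View pics/top0.png

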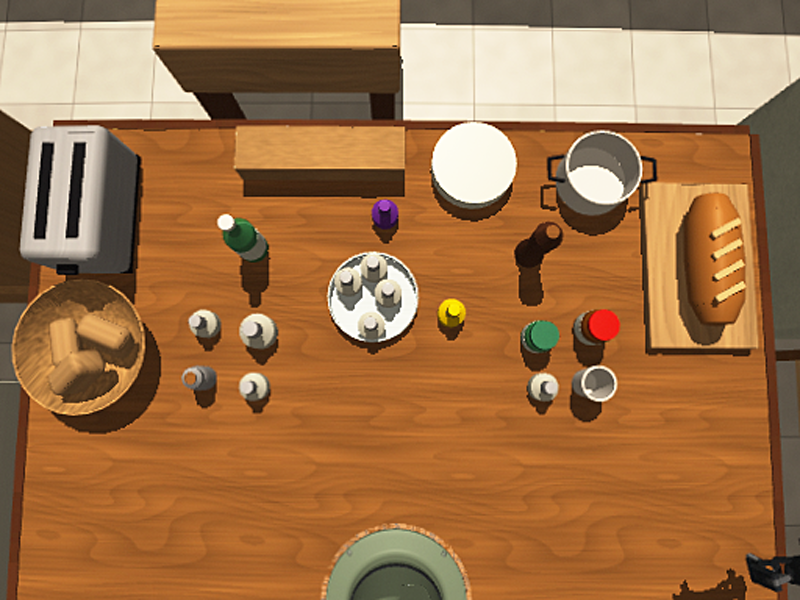

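The scene view shows the tin at about (420,345) with four white flasks, and a purple and a yellow look-alike. In the top view (800 wide), flasks stand in the tin at (373,265), (347,280), (387,292) and (371,325). Small ones on the counter are at (203,323), (253,387) and (543,387), and the larger flask is at (257,331). I'll enlarge these.

```bash
python3 - <<'E'
import cv2,numpy as np
t=cv2.imread("pics/top0_raw.png"); s=cv2.imread("pics/scene0_raw.png")
def c(im,x,y,w,h,k): return cv2.resize(im[y:y+h,x:x+w],None,fx=k,fy=k,interpolation=cv2.INTER_NEAREST)
cv2.imwrite("pics/top_tin.png",c(t,200,155,75,70,8))
cv2.imwrite("pics/top_left.png",c(t,110,190,75,75,8))
cv2.imwrite("pics/top_right.png",c(t,325,195,75,75,8))
cv2.imwrite("pics/sc_tin.png",c(s,225,180,85,75,8))
E
```

```text
(no output)
```

View pics/top_tin.png

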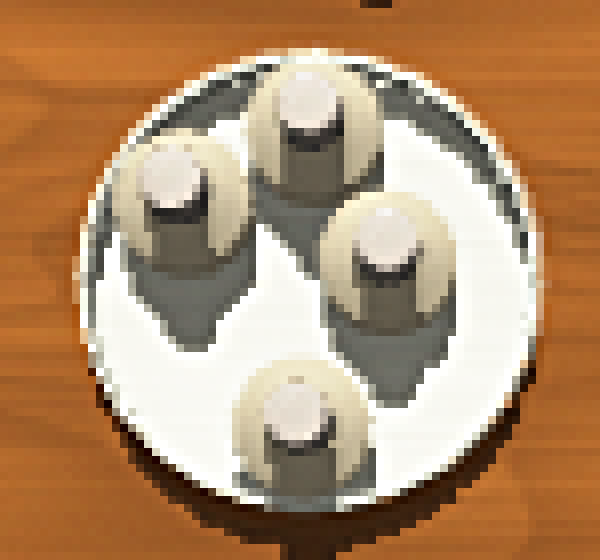

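View pics/top_left.png

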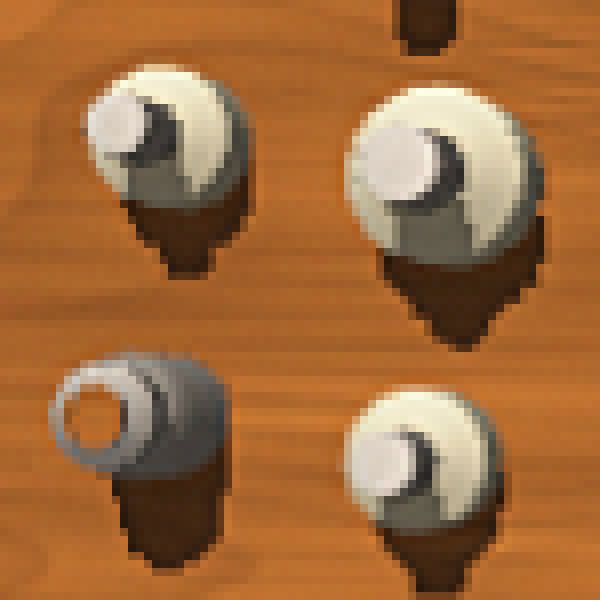

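View pics/sc_tin.png

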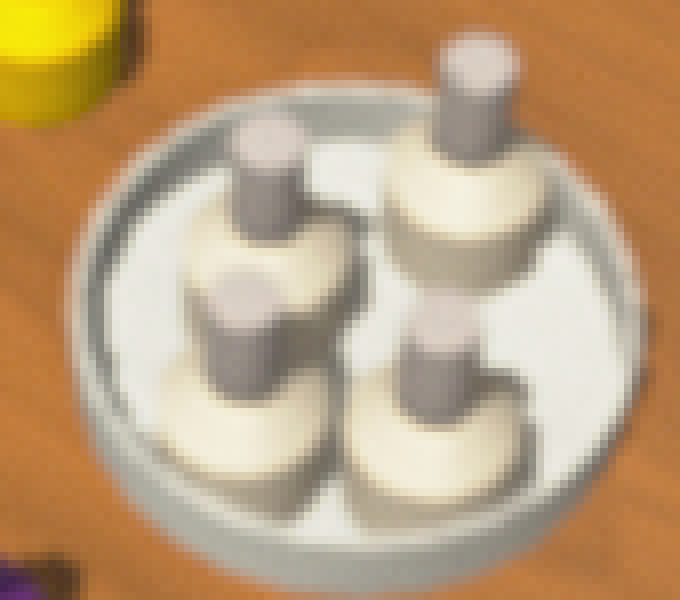

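View pics/top_right.png

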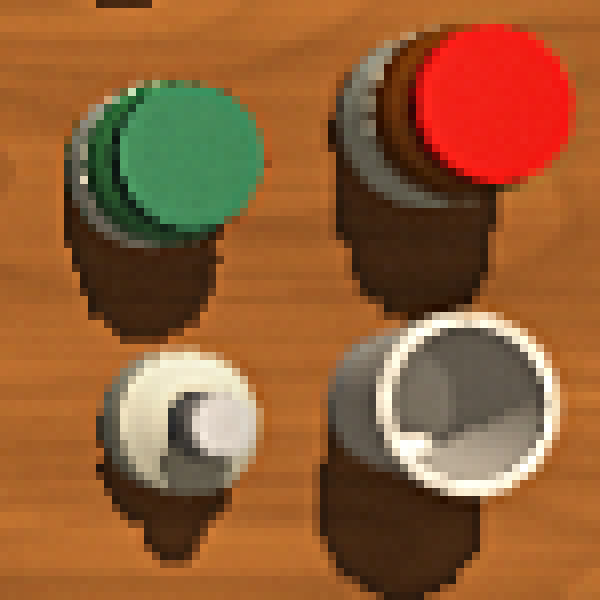

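The crops show cap tops as pale pinkish discs. In the tin, top-raw caps sit at about (239,167), (222,177), (248,185) and (237,206). The three counter flasks are at left (124,205), left (158,248) and right (353,248). The larger flask (160,210), with its wider body, is the one to leave. The astray flask is the one at (248,185), nearest the middle. I'll measure them now.

```bash
cat > h.py <<'E'
import numpy as np,cv2
from workcell import bot, grab_frame
def K(f):
    fl=f["img"].shape[0]/2/np.tan(np.radians(f["fovy"])/2)
    return np.array([[fl,0,f["cx"]],[0,fl,f["cy"]],[0,0,1]])
def onplane(f,uv,z):
    p=cv2.undistortPoints(np.array(uv,float).reshape(-1,1,2),K(f),np.array([f["k1"],0,0,0.]))[:,0]
    d=np.c_[p,np.ones(len(p))]@np.array(f["R"]); c=-np.array(f["R"]).T@f["t"]
    return c+d*((z-c[2])/d[:,2])[:,None]
def proj(f,X):
    return cv2.projectPoints(np.array(X,float).reshape(-1,1,3),cv2.Rodrigues(np.array(f["R"]))[0],np.array(f["t"],float),K(f),np.array([f["k1"],0,0,0.]))[0][:,0]
E
python3 - <<'E'
from h import *
t=grab_frame("top"); s=grab_frame("scene")
for f,pts in ((t,[(239,167),(222,177),(248,185),(237,206),(124,205),(158,248),(353,248),(160,211),(215,195),(232,167),(262,190)]),(s,[(285,188),(259,198),(256,217),(281,219),(250,225)])):
    print([f["img"][y,x].tolist() for x,y in pts])
E
```

```text
[[233, 226, 212], [233, 225, 213], [230, 223, 208], [228, 219, 207], [217, 206, 193], [222, 211, 198], [218, 205, 191], [223, 211, 198], [247, 247, 239], [236, 223, 189], [247, 247, 239]]
[[218, 207, 196], [219, 208, 196], [218, 209, 196], [216, 205, 193], [183, 172, 153]]
```

```bash
cat >> h.py <<'E'
def caps(f,vmin=180,smin=.06,smax=.16,amin=25):
    im=f["img"]; k=4
    b=cv2.resize(im,None,fx=k,fy=k,interpolation=cv2.INTER_LINEAR).astype(float)
    mx=b.max(2);mn=b.min(2);S=(mx-mn)/(mx+1)
    m=((mx>vmin)&(S>smin)&(S<smax)).astype(np.uint8)
    m=cv2.morphologyEx(m,cv2.MORPH_OPEN,cv2.getStructuringElement(cv2.MORPH_ELLIPSE,(11,11)))
    n,l,st,ce=cv2.connectedComponentsWithStats(m)
    out=[]
    for i in range(1,n):
        x,y,w,h,a=st[i]
        if a>amin*16 and a<140*16 and .6<w/h<1.7 and a/(w*h)>.65:
            out.append(((ce[i][0]+.5)/k-.5,(ce[i][1]+.5)/k-.5,w/k,h/k,a/16))
    return out
E
python3 - <<'E'
from h import *
t=grab_frame("top"); s=grab_frame("scene")
for n,f in (("top",t),("scene",s)):
    print(n)
    for c in caps(f):
        print(np.round(c,1), np.round(onplane(f,[c[:2]],.095)[0,:2],4), np.round(onplane(f,[c[:2]],.092)[0,:2],4))
E
```

```text
top
[44.8 25.2 11.2 11.2 88.2] [1.1    0.6744] [1.1017 0.6761]
[448.   26.8  10.2  10.   76.8] [ 1.1013 -0.6067] [ 1.103  -0.6083]
[25.2 34.1  8.5 10.8 63.6] [1.0705 0.7362] [1.0721 0.738 ]
[77.7 32.3  7.   6.  32.1] [1.0742 0.5649] [1.0758 0.5663]
[45.5 43.4  5.2  8.  28.2] [1.0377 0.6662] [1.0392 0.6679]
[34.5 52.2  4.8  7.2 25.7] [1.0085 0.6994] [1.0099 0.7011]
[ 3.9 60.1 10.2 10.2 73.9] [0.9831 0.7972] [0.9845 0.7992]
[12.3 59.4  8.8  9.5 55.9] [0.9852 0.7697] [0.9866 0.7716]
[42.7 60.4  6.5  8.5 42.7] [0.9807 0.6699] [0.9821 0.6716]
[453.   63.5   5.2   8.   32.9] [ 0.9781 -0.6136] [ 0.9795 -0.6152]
[237.7 167.5   7.2   6.2  35.8] [0.6433 0.052 ] [0.6438 0.0521]
[220.8 176.3   7.5   8.5  46.2] [0.6164 0.1017] [0.6168 0.1019]
[247.9 184.2   7.8   7.2  43.3] [0.5934 0.0212] [0.5938 0.0213]
[124.2 204.8   6.8   7.8  39.4] [0.5292 0.3853] [0.5294 0.3863]
[236.4 205.7   7.8   7.5  47.2] [0.5296 0.0542] [0.5298 0.0543]
[157.2 247.1   7.2   9.   51.2] [0.4069 0.2827] [0.4069 0.2834]
[352.5 247.5   7.2   8.2  47.5] [ 0.4111 -0.2836] [ 0.4111 -0.2843]
scene
[210.3 127.1   5.8   7.5  31.8] [ 0.4726 -0.2463] [ 0.4701 -0.2488]
[284.3 188.    7.5   6.5  37.8] [0.5319 0.0527] [0.5296 0.0514]
[258.4 196.7  10.8   9.2  68.9] [0.5937 0.0186] [0.5917 0.0172]
[390.1 202.9   8.    6.8  41. ] [0.413  0.2818] [0.4102 0.2815]
[383.1 218.6  14.8  10.   98.2] [0.4671 0.2883] [0.4646 0.288 ]
[280.1 219.5  12.    9.   80.8] [0.6171 0.0992] [0.6152 0.0981]
[370.5 227.   13.   10.5  99.9] [0.5072 0.2755] [0.5049 0.2752]
[411.3 261.6   9.8   8.5  61.6] [0.5351 0.3857] [0.5329 0.3858]
```

```bash
cat >> h.py <<'E'
def tin(f,uv0,z=.03):
    im=f["img"]; k=4
    b=cv2.resize(im,None,fx=k,fy=k,interpolation=cv2.INTER_LINEAR).astype(float)
    S=(b.max(2)-b.min(2))/(b.max(2)+1); m=((S<.35)&(b.max(2)>60)).astype(np.uint8)
    n,l,st,ce=cv2.connectedComponentsWithStats(m)
    L=l[int(uv0[1]*k),int(uv0[0]*k)]
    cs=max(cv2.findContours((l==L).astype(np.uint8),cv2.RETR_EXTERNAL,cv2.CHAIN_APPROX_NONE)[0],key=len)[:,0]
    return onplane(f,(cs+.5)/k-.5,z)[:,:2],(cs+.5)/k-.5
E
python3 - <<'E'
from h import *
from scipy.optimize import least_squares
for n,uv in (("top",(225,200)),("scene",(250,225))):
    f=grab_frame(n); P,px=tin(f,uv)
    print(n,len(P),P.min(0),P.max(0))
    r=least_squares(lambda p:np.hypot(*(P-p[:2]).T)-p[2],[.587,.053,.09],loss="soft_l1",f_scale=.001)
    print("free",r.x); 
    e=np.hypot(*(P-r.x[:2]).T)-r.x[2]; a=np.degrees(np.arctan2(P[:,1]-r.x[1],P[:,0]-r.x[0]))
    for q in range(-180,180,30):
        s=(a>=q)&(a<q+30); print(q,np.round(np.median(e[s])*1000,1),end="; ")
    r2=least_squares(lambda p:np.hypot(*(P-p[:2]).T)-.09,r.x[:2],loss="soft_l1",f_scale=.001); print("\nfix",r2.x)
E
```

```text
top 667 [ 0.49504599 -0.03790419] [0.67664087 0.14239192]
free [0.58549933 0.05186602 0.09019779]
-180 0.1; -150 0.5; -120 -0.2; -90 -0.3; -60 0.0; -30 0.2; 0 0.1; 30 0.4; 60 -0.1; 90 -0.5; 120 0.3; 150 -0.0; 
fix [0.58549689 0.05186972]
scene 837 [ 0.467685  -0.0422319] [0.69239105 0.14648719]
free [0.59344701 0.05326754 0.09657022]
-180 14.0; -150 1.2; -120 -0.2; -90 -3.8; -60 -6.0; -30 -1.3; 0 3.4; 30 3.4; 60 -1.0; 90 -5.5; 120 -4.1; 150 -1.1; 
fix [0.58942137 0.0513662 ]
```

```bash
python3 - <<'E'
from h import *
f=grab_frame("top"); k=8
b=cv2.resize(f["img"],None,fx=k,fy=k,interpolation=cv2.INTER_LINEAR).astype(float)
mx=b.max(2);S=(mx-b.min(2))/(mx+1)
def c(a,x,y,w,h): return a[y*k:(y+h)*k,x*k:(x+w)*k]
v=np.clip(S*255*3,0,255).astype(np.uint8)
cv2.imwrite("pics/sat_tin.png",c(v,200,155,75,70))
for y in range(160,176): print([round(float(x),2) for x in S[y*k+4,231*k+4:246*k:k]], [int(x) for x in mx[y*k+4,231*k+4:246*k:k]])
E
```

```text
[0.8, 0.79, 0.75, 0.77, 0.78, 0.71, 0.71, 0.71, 0.62, 0.68, 0.77, 0.76, 0.79, 0.8, 0.8] [176, 173, 178, 176, 174, 178, 178, 178, 183, 178, 173, 174, 172, 170, 171]
[0.71, 0.54, 0.42, 0.43, 0.46, 0.26, 0.22, 0.22, 0.05, 0.18, 0.41, 0.44, 0.57, 0.55, 0.61] [187, 196, 217, 218, 211, 238, 243, 243, 254, 246, 222, 217, 189, 193, 188]
[0.24, 0.0, 0.0, 0.02, 0.06, 0.06, 0.03, 0.03, 0.06, 0.03, 0.05, 0.03, 0.02, 0.0, 0.02] [248, 245, 242, 245, 214, 234, 254, 253, 249, 253, 243, 249, 247, 243, 246]
[0.07, 0.07, 0.14, 0.21, 0.18, 0.16, 0.14, 0.14, 0.15, 0.15, 0.15, 0.21, 0.21, 0.16, 0.07] [186, 95, 65, 159, 241, 243, 242, 241, 241, 242, 243, 222, 138, 76, 115]
[0.08, 0.08, 0.19, 0.17, 0.16, 0.14, 0.02, 0.04, 0.08, 0.13, 0.16, 0.16, 0.17, 0.2, 0.13] [59, 185, 223, 246, 243, 236, 245, 245, 239, 237, 240, 244, 249, 229, 150]
[0.09, 0.19, 0.19, 0.17, 0.13, 0.08, 0.07, 0.07, 0.08, 0.06, 0.13, 0.16, 0.17, 0.18, 0.2] [93, 179, 242, 241, 237, 237, 239, 238, 237, 240, 230, 237, 241, 244, 199]
[0.15, 0.2, 0.18, 0.19, 0.08, 0.07, 0.08, 0.08, 0.08, 0.07, 0.07, 0.16, 0.18, 0.18, 0.18] [141, 240, 240, 227, 
[... 809 characters left out ...]
09, 210, 98, 60, 76, 130, 113, 58, 47, 42, 195, 203, 206]
[0.2, 0.23, 0.21, 0.22, 0.23, 0.07, 0.13, 0.11, 0.15, 0.13, 0.19, 0.25, 0.23, 0.21, 0.22] [207, 197, 199, 202, 90, 44, 53, 54, 54, 61, 63, 88, 189, 199, 200]
[0.19, 0.23, 0.21, 0.23, 0.24, 0.23, 0.15, 0.11, 0.1, 0.19, 0.23, 0.26, 0.23, 0.22, 0.21] [208, 191, 195, 194, 115, 79, 58, 54, 48, 79, 98, 93, 182, 194, 195]
[0.17, 0.24, 0.24, 0.23, 0.24, 0.25, 0.24, 0.23, 0.24, 0.24, 0.23, 0.24, 0.22, 0.23, 0.22] [211, 186, 189, 190, 114, 95, 102, 106, 103, 101, 97, 90, 179, 189, 195]
[0.13, 0.24, 0.24, 0.23, 0.23, 0.22, 0.24, 0.23, 0.23, 0.23, 0.23, 0.23, 0.23, 0.22, 0.23] [171, 172, 189, 188, 112, 93, 100, 98, 100, 98, 95, 92, 178, 189, 187]
```

View pics/sat_tin.png

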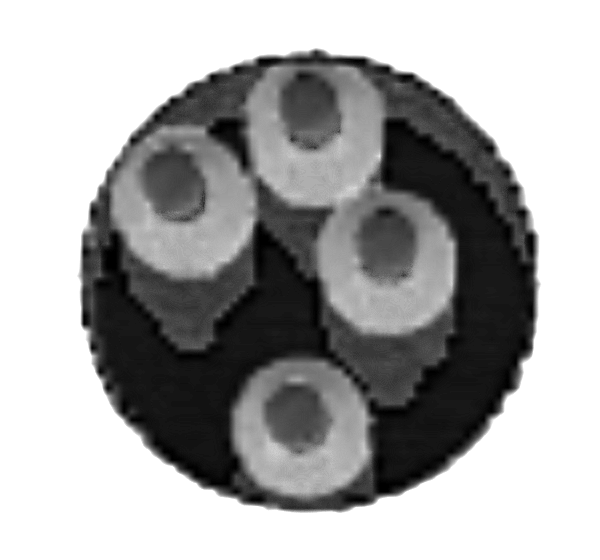

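```bash
python3 - <<'E'
from h import *
f=grab_frame("top")
C=np.array([.5855,.0519])
for smax in (.13,.145):
  for c in caps(f,170,0,smax):
    if c[1]>150:
        p=onplane(f,[c[:2]],.095 if 200<c[0]<270 else .092)[0,:2]; d=p-C
        print(np.round(c,1), np.round(p,4), "r %.1f ang %.1f"%(np.hypot(*d)*1000,np.degrees(np.arctan2(d[1],d[0]))))
E
```

```text
[238.1 167.    7.    7.5  42.1] [0.6446 0.0508] r 59.1 ang -1.0
[221.  176.6   7.    8.   41.4] [0.6156 0.1011] r 57.7 ang 58.5
[247.9 184.1   7.    8.2  43.8] [0.5938 0.0212] r 31.8 ang -74.9
[124.2 204.9   6.8   7.2  37.4] [0.5291 0.3863] r 339.1 ang 99.6
[236.5 206.    7.5   7.   42. ] [0.5287 0.054 ] r 56.9 ang 177.9
[159.4 209.6   9.    9.8  67.9] [0.5163 0.2809] r 239.2 ang 106.8
[157.4 247.4   7.2   7.8  44.4] [0.4061 0.2828] r 292.4 ang 127.9
[352.3 247.7   7.5   7.2  43.1] [ 0.4105 -0.2837] r 378.5 ang -117.5
[238.1 166.5   7.2   9.2  49.7] [0.6461 0.0509] r 60.7 ang -1.0
[220.9 176.5   7.2   8.   44. ] [0.6158 0.1013] r 57.9 ang 58.5
[247.8 184.    7.5   8.5  47.1] [0.5942 0.0213] r 31.8 ang -74.2
[124.2 204.9   6.8   7.5  39. ] [0.5291 0.3863] r 339.1 ang 99.6
[236.4 205.9   7.8   7.2  44.8] [0.529  0.0541] r 56.6 ang 177.8
[157.3 247.3   7.5   8.   48.6] [0.4064 0.283 ] r 292.4 ang 127.8
[352.4 247.6   7.5   8.   46.8] [ 0.4108 -0.2839] r 378.5 ang -117.5
```

```bash
cat >> h.py <<'E'
from scipy.spatial.transform import Rotation as Ro
def go(x,y,z):
    o=bot.observe(); R=Ro.from_euler("xyz",o["tool_rot"]).as_matrix()
    d=R.T@(np.array([x,y,z])-o["position"])*1000
    print("t %.2f pos %s  jaw dir %.1f deg, tool x %s"%(o["clock"],np.round(o["position"],4),np.degrees(np.arctan2(R[1,1],R[0,1])),np.round(R[:,0],4)),"q",np.round(o["qpos"],2),"F",np.round(o["force"],1),"w %.4f"%o["grip_width"])
    print("tool shift mm",np.round(d,1),"dist %.0f"%np.linalg.norm(d))
E
python3 - <<'E'
from h import *
go(.5940,.0212,.17)
E
```

```text
t 0.50 pos [ 0.1563 -0.6051  0.2312]  jaw dir -75.5 deg, tool x [-0.e+00  1.e-04 -1.e+00] q [ 1.25  0.52 -0.04  1.6   0.02  1.02 -0.11] F [-0.1  0.1  0.9] w 0.0855
tool shift mm [  61.3 -496.9 -580.4] dist 767
```

```bash
python3 -m pendant '[[0,-20,-24,0],[0,-40,-46,0],[0,-40,-46,0],[0,-40,-46,0],[0,-40,-46,0],[0,-40,-46,0],[0,-40,-46,0],[0,-40,-46,0],[0,-40,-46,0],[0,-40,-46,0],[0,-40,-46,0],[0,-40,-46,0]]' -0.06 40; python3 - <<'E'
from h import *
go(.5940,.0212,.13)
E
```

```text
clock: 2.0
position: [0.5554, -0.0255, 0.2315]
tool_rot: [2.535, 1.57, -0.354]
force: [1.0, -1.0, 0.5]
grip_width: 0.04
t 2.00 pos [ 0.5554 -0.0255  0.2315]  jaw dir -75.5 deg, tool x [ 5.e-04 -2.e-04 -1.e+00] q [ 0.15  0.42 -0.28  1.77  0.14  0.96 -1.51] F [ 1.  -1.   0.5] w 0.0400
tool shift mm [101.5 -35.6 -49. ] dist 118
```

```bash
python3 -m pendant '[[0,-18,-25,0],[20,-18,-24,0],[41,0,0,0],[40,0,0,0],[0,0,0,0],[0,0,0,0]]'; python3 - <<'E'
from h import *
go(.5940,.0212,.062)
f=grab_frame("scene"); cv2.imwrite("pics/a1.png",cv2.resize(f["img"][150:270,190:340,::-1],(750,600),interpolation=cv2.INTER_CUBIC))
E
```

```text
clock: 2.75
position: [0.5936, 0.02, 0.1318]
tool_rot: [3.03, 1.569, 0.141]
force: [0.5, -0.1, 0.1]
grip_width: 0.0401
t 2.75 pos [0.5936 0.02   0.1318]  jaw dir -75.5 deg, tool x [ 1.4e-03  2.0e-04 -1.0e+00] q [ 0.05  0.6  -0.26  1.76  0.2   0.8  -1.63] F [ 0.5 -0.1  0.1] w 0.0401
tool shift mm [69.8 -1.1 -0.6] dist 70
```

View pics/a1.png

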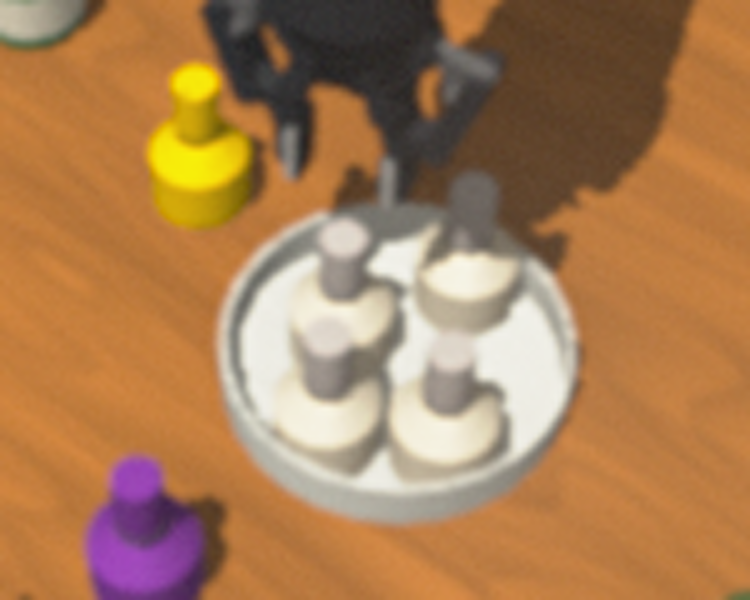

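```bash
python3 -m pendant '[[35,-1,-1,0],[35,0,0,0],[0,0,0,0],[0,0,0,0]]' && python3 -m pendant '[[0,0,0,0],[0,0,0,0],[0,0,0,0],[0,0,0,0]]' -1 30; python3 - <<'E'
from h import *
go(.5940,.0212,.062)
E
```

```text
clock: 3.3
position: [0.5947, 0.0212, 0.0623]
tool_rot: [2.97, 1.569, 0.081]
force: [0.5, 0.8, -0.4]
grip_width: 0.0398
clock: 3.8
position: [0.5947, 0.021, 0.0622]
tool_rot: [2.906, 1.568, 0.017]
force: [-1.1, -1.9, 10.8]
grip_width: 0.0234
t 3.80 pos [0.5947 0.021  0.0622]  jaw dir -75.5 deg, tool x [ 0.0028  0.     -1.    ] q [ 0.02  0.7  -0.23  1.8   0.24  0.67 -1.66] F [-1.1 -1.9 10.8] w 0.0234
tool shift mm [ 0.2 -0.3  0.6] dist 1
```

```bash
python3 -m pendant '[[0,0,0,0],[-2,0,0,-10],[0,0,0,-10],[0,0,0,-10],[0,0,0,-10],[0,0,0,-10],[0,0,0,-10],[0,0,0,-10],[0,0,0,-10],[0,0,0,-10],[0,0,0,0]]' -0.06 && python3 -m pendant '[[0,0,0,0],[0,0,0,0],[0,0,0,0]]' -1 30; python3 - <<'E'
from h import *
go(.5940,.0212,.062)
E
```

```text
clock: 5.18
position: [0.5937, 0.0208, 0.0626]
tool_rot: [1.797, 1.57, 0.478]
force: [0.2, -0.1, 0.5]
grip_width: 0.0403
clock: 5.55
position: [0.5937, 0.0212, 0.0625]
tool_rot: [0.421, 1.57, -0.898]
force: [0.2, -0.9, 2.9]
grip_width: 0.0226
t 5.55 pos [0.5937 0.0212 0.0625]  jaw dir 14.4 deg, tool x [ 2.e-04 -3.e-04 -1.e+00] q [ 0.29  0.77 -0.63  1.78  0.61  0.79 -0.4 ] F [ 0.2 -0.9  2.9] w 0.0226
tool shift mm [0.5 0.3 0.1] dist 1
```

```bash
python3 - <<'E'
from h import *
go(.5862,.0522,.0675)
E
```

```text
t 5.55 pos [0.5937 0.0212 0.0625]  jaw dir 14.4 deg, tool x [ 2.e-04 -3.e-04 -1.e+00] q [ 0.29  0.77 -0.63  1.78  0.61  0.79 -0.4 ] F [ 0.2 -0.9  2.9] w 0.0226
tool shift mm [ -5.    0.5 -31.9] dist 32
```

```bash
python3 -m pendant '[[-6,0,0,0],[0,0.5,-16,0],[0,0,-16,0],[0,0,0,0],[0,0,0,0]]'; python3 - <<'E'
from h import *
go(.5862,.0522,.0625)
E
```

```text
clock: 6.18
position: [0.586, 0.0523, 0.0682]
tool_rot: [-0.618, 1.57, -1.935]
force: [-0.7, 0.5, -2.2]
grip_width: 0.023
t 6.17 pos [0.586  0.0523 0.0682]  jaw dir 14.5 deg, tool x [-1.e-04 -3.e-04 -1.e+00] q [ 0.24  0.76 -0.63  1.79  0.61  0.8  -0.45] F [-0.7  0.5 -2.2] w 0.0230
tool shift mm [5.7 0.2 0.1] dist 6
```

```bash
python3 -m pendant '[[4,0,0,0],[1.7,0,0,0],[0,0,0,0]]' && python3 -m pendant '[[0,0,0,0],[0,0,0,0],[-40,0,0,0],[-50,0,0,0]]' -0.06; python3 - <<'E'
from h import *
go(.4062,.2829,.14)
E
```

```text
clock: 6.55
position: [0.5861, 0.0519, 0.0625]
tool_rot: [-0.934, 1.571, -2.253]
force: [0.1, -0.4, -0.4]
grip_width: 0.0232
clock: 7.05
position: [0.5855, 0.0523, 0.153]
tool_rot: [-1.941, 1.569, 3.024]
force: [-0.3, -1.4, 0.1]
grip_width: 0.0404
t 7.05 pos [0.5855 0.0523 0.153 ]  jaw dir 14.5 deg, tool x [-1.9e-03  2.0e-04 -1.0e+00] q [ 0.29  0.65 -0.71  1.75  0.5   0.94 -0.37] F [-0.3 -1.4  0.1] w 0.0404
tool shift mm [  13.4 -115.8 -268.2] dist 292
```

```bash
python3 -m pendant '[[0,-14,-32,0],[0,-24,-56,0],[0,-24,-56,0],[0,-24,-56,0],[0,-20,-48,0],[13,-10,-20,0],[0,0,0,0]]'; python3 - <<'E'
from h import *
go(.4062,.2829,.06)
f=grab_frame("top")
C=np.array([.5862,.0522])
for c in caps(f,170,0,.14):
    if c[1]>150 and c[0]>200 and c[0]<270:
        p=onplane(f,[c[:2]],.095)[0,:2]; d=p-C
        print(np.round(c,1), np.round(p,4), "r %.1f ang %.1f"%(np.hypot(*d)*1000,np.degrees(np.arctan2(d[1],d[0]))))
P,_=tin(f,(225,200)); 
from scipy.optimize import least_squares
print(least_squares(lambda p:np.hypot(*(P-p[:2]).T)-.09,[.586,.052],loss="soft_l1",f_scale=.001).x)
cv2.imwrite("pics/a2.png",cv2.resize(f["img"][140:290,100:300,::-1],(800,600),interpolation=cv2.INTER_CUBIC))
E
```

```text
clock: 7.92
position: [0.4055, 0.2838, 0.1393]
tool_rot: [-1.7, 1.57, -3.015]
force: [0.4, -0.2, 0.1]
grip_width: 0.0399
t 7.92 pos [0.4055 0.2838 0.1393]  jaw dir 14.7 deg, tool x [-8.e-04 -1.e-04 -1.e+00] q [-0.17  0.54 -0.74  1.99  0.51  0.8  -0.95] F [ 0.4 -0.2  0.1] w 0.0399
tool shift mm [79.3  0.5  1. ] dist 79
[238.1 166.9   7.2   8.   45.5] [0.645  0.0509] r 58.9 ang -1.3
[220.9 176.5   7.2   8.   43.3] [0.6157 0.1013] r 57.3 ang 59.0
[237.2 186.8   7.2   7.5  44.8] [0.5854 0.0525] r 0.8 ang 156.8
[236.5 206.    7.5   7.5  44. ] [0.5289 0.054 ] r 57.3 ang 178.2
[0.585495   0.05187549]
```

View pics/a2.png

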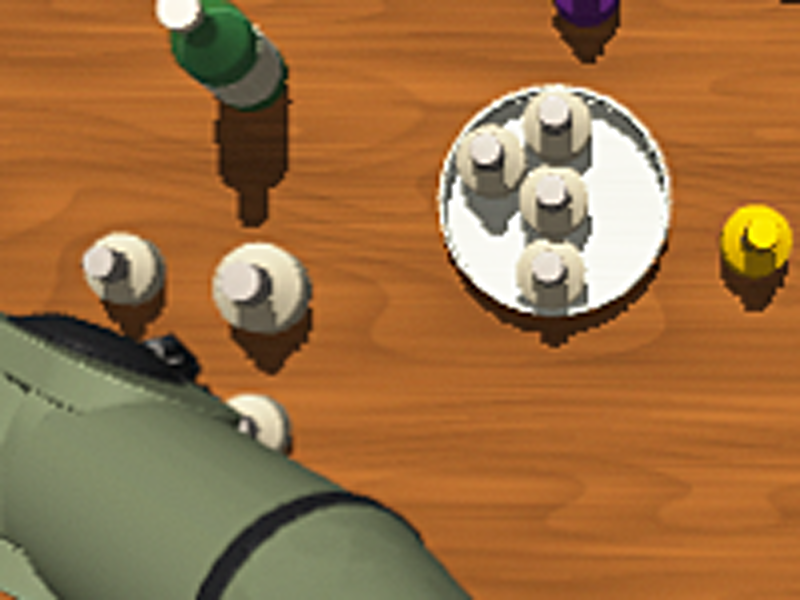

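```bash
python3 -m pendant '[[40,0.5,1,0],[40,0,0,0],[0,0,0,0],[0,0,0,0]]' && python3 -m pendant '[[0,0,0,0],[0,0,0,0],[0,0,0,0]]' -1 30 && python3 -m pendant '[[0,0,0,0],[0,0,0,-10],[0,0,0,-10],[0,0,0,-10],[0,0,0,-10],[0,0,0,-10],[0,0,0,-10],[0,0,0,-10],[0,0,0,-10],[0,0,0,-10],[0,0,0,0]]' -0.06 && python3 -m pendant '[[0,0,0,0],[0,0,0,0],[0,0,0,0]]' -1 30; python3 - <<'E'
from h import *
a=np.radians(118.5); x,y=.5862+.0573*np.cos(a),.0522+.0573*np.sin(a); print(x,y)
go(x,y,.17)
E
```

```text
clock: 8.48
position: [0.4083, 0.2819, 0.0609]
tool_rot: [1.887, 1.57, 0.569]
force: [1.0, -0.1, -0.4]
grip_width: 0.0399
clock: 8.85
position: [0.4083, 0.2821, 0.061]
tool_rot: [1.692, 1.569, 0.374]
force: [-1.3, -2.3, 11.6]
grip_width: 0.0232
clock: 10.22
position: [0.4077, 0.2817, 0.0598]
tool_rot: [1.432, 1.57, 1.683]
force: [-0.2, 1.3, 0.5]
grip_width: 0.04
clock: 10.6
position: [0.4076, 0.2819, 0.0598]
tool_rot: [-0.603, 1.57, -0.351]
force: [-0.3, 0.2, 2.9]
grip_width: 0.0232
0.5588588030371245 0.10255622055553062
t 10.60 pos [0.4076 0.2819 0.0598]  jaw dir 104.4 deg, tool x [ 5.e-04 -2.e-04 -1.e+00] q [-0.02  0.8  -0.99  2.03  0.93  0.85  0.26] F [-0.3  0.2  2.9] w 0.0232
tool shift mm [-110.1 -211.4  101.9] dist 259
```

```bash
python3 -m pendant '[[-50,0,0,0],[-60,0,0,0],[0,-25,12,0],[0,-50,24,0],[0,-50,24,0],[0,-50,24,0],[0,-36,17.5,0],[30,0,0,0],[37,0,0,0],[0,0,0,0],[0,0,0,0]]'; python3 - <<'E'
from h import *
go(.5582,.1026,.063)
E
```

```text
clock: 11.98
position: [0.5588, 0.1035, 0.1038]
tool_rot: [0.381, 1.57, 0.634]
force: [0.5, -0.4, -1.5]
grip_width: 0.0235
t 11.97 pos [0.5588 0.1035 0.1038]  jaw dir 104.5 deg, tool x [ 8.e-04  6.e-04 -1.e+00] q [ 0.4   0.83 -1.04  1.82  0.85  1.01  0.83] F [ 0.5 -0.4 -1.5] w 0.0235
tool shift mm [40.8 -0.7 -0.9] dist 41
```

```bash
python3 -m pendant '[[12,-0.7,-0.9,0],[8,0,0,0],[0,0,0,0]]';  python3 - <<'E'
from h import *
go(.5582,.1026,.063)
E
```

```text
clock: 12.35
position: [0.5575, 0.102, 0.0821]
tool_rot: [3.111, 1.57, -2.919]
force: [-0.4, -1.4, -2.0]
grip_width: 0.0232
t 12.35 pos [0.5575 0.102  0.0821]  jaw dir 104.5 deg, tool x [-7.e-04 -2.e-04 -1.e+00] q [ 0.38  0.85 -1.01  1.83  0.88  0.98  0.8 ] F [-0.4 -1.4 -2. ] w 0.0232
tool shift mm [19.1  0.4  0.8] dist 19
```

```bash
python3 -m pendant '[[6,0.3,0.5,0],[6,0,0,0],[5,0,0,0],[2,0,0,0],[0,0,0,0]]';  python3 - <<'E'
from h import *
go(.5582,.1026,.063)
E
```

```text
clock: 12.98
position: [0.5582, 0.1025, 0.0635]
tool_rot: [2.269, 1.571, 2.522]
force: [-1.1, 0.1, -1.5]
grip_width: 0.0233
t 12.97 pos [0.5582 0.1025 0.0635]  jaw dir 104.5 deg, tool x [-1.e-04  1.e-04 -1.e+00] q [ 0.37  0.88 -0.99  1.84  0.91  0.96  0.78] F [-1.1  0.1 -1.5] w 0.0233
tool shift mm [0.5 0.1 0. ] dist 1
```

```bash
python3 -m pendant '[[0.7,0,0,0],[0,0,0,0]]' && python3 -m pendant '[[0,0,0,0],[0,0,0,0],[-40,0,0,0],[-60,0,0,0],[0,0,0,0]]' -0.06; python3 - <<'E'
from h import *
go(.5291,.3860,.17)
f=grab_frame("top")
print("bottle",onplane(f,[(164,158)],0.03),"shaker",onplane(f,[(120,240)],.09),"bowl",onplane(f,[(93,222)],.06))
C=np.array([.5855,.0525])
for c in caps(f,170,0,.14):
    if c[1]>150 and c[0]>100 and c[0]<270:
        p=onplane(f,[c[:2]],.095)[0,:2]; d=p-C
        print(np.round(c,1), np.round(p,4), "r %.1f ang %.1f"%(np.hypot(*d)*1000,np.degrees(np.arctan2(d[1],d[0]))))
E
```

```text
clock: 13.22
position: [0.5583, 0.1025, 0.063]
tool_rot: [0.187, 1.571, 0.439]
force: [-0.4, -0.3, -1.6]
grip_width: 0.0231
clock: 13.85
position: [0.5598, 0.1033, 0.1667]
tool_rot: [-0.074, 1.565, 0.179]
force: [0.5, 0.7, -0.1]
grip_width: 0.0405
t 13.85 pos [0.5598 0.1033 0.1667]  jaw dir 104.5 deg, tool x [ 0.0054  0.001  -1.    ] q [ 0.44  0.75 -1.1   1.78  0.76  1.1   0.89] F [ 0.5  0.7 -0.1] w 0.0405
tool shift mm [ -3.1 281.4  41. ] dist 284
bottle [[0.68330353 0.28707235 0.03      ]] shaker [[0.4259969  0.39446531 0.09      ]] bowl [[0.4787413  0.48968597 0.06      ]]
[124.3 204.9   6.8   7.5  39.7] [0.5288 0.3852] r 337.5 ang 99.7
```

```bash
python3 -m pendant '[[0,30,4,0],[0,55,8,0],[0,55,8,0],[0,55,8,0],[0,55,8,0],[10,31,5,0],[0,0,0,0]]'; python3 - <<'E'
from h import *
go(.5291,.3860,.06)
f=grab_frame("scene"); cv2.imwrite("pics/a3.png",cv2.resize(f["img"][100:325,210:510,::-1],(800,600),interpolation=cv2.INTER_CUBIC))
E
```

```text
clock: 14.78
position: [0.5257, 0.3871, 0.1512]
tool_rot: [2.99, 1.569, -3.036]
force: [0.2, 0.2, 0.5]
grip_width: 0.04
t 14.78 pos [0.5257 0.3871 0.1512]  jaw dir 104.7 deg, tool x [-2.2e-03 -2.0e-04 -1.0e+00] q [-0.12  0.86 -1.03  1.56  0.78  1.18  0.52] F [0.2 0.2 0.5] w 0.0400
tool shift mm [91.2 -2.   3.2] dist 91
```

View pics/a3.png

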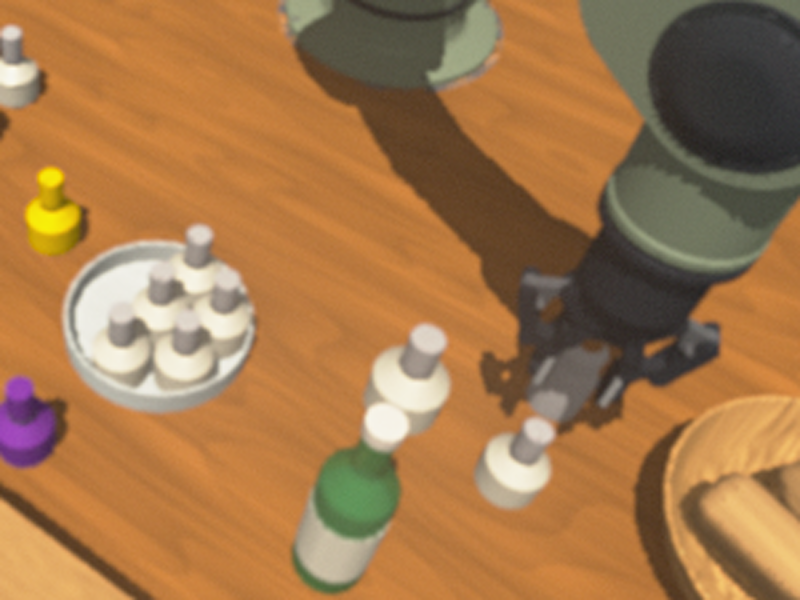

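The view shows five flasks upright in the tin, with the gripper above the small flask at (515,465). The larger one at (410,385) stays clear.

```bash
python3 -m pendant '[[31,-2,3,0],[30,0,0,0],[30,0,0,0],[0,0,0,0],[0,0,0,0]]' && python3 -m pendant '[[0,0,0,0],[0,0,0,0],[0,0,0,0]]' -1 30 && python3 -m pendant '[[0,0,0,0],[0,0,0,10],[0,0,0,10],[0,0,0,10],[0,0,0,10],[0,0,0,10],[0,0,0,10],[0,0,0,10],[0,0,0,10],[0,0,0,10],[0,0,0,0]]' -0.06 && python3 -m pendant '[[0,0,0,0],[0,0,0,0],[0,0,0,0]]' -1 30; python3 - <<'E'
from h import *
a=np.radians(238.5); x,y=.5862+.0573*np.cos(a),.0522+.0573*np.sin(a); print(x,y)
go(x,y,.17)
E
```

```text
clock: 15.45
position: [0.5316, 0.3834, 0.063]
tool_rot: [0.502, 1.57, 0.754]
force: [0.1, 0.4, 0.0]
grip_width: 0.0402
clock: 15.82
position: [0.5315, 0.384, 0.063]
tool_rot: [0.293, 1.569, 0.546]
force: [0.3, -0.5, 7.8]
grip_width: 0.0228
clock: 17.2
position: [0.531, 0.3837, 0.0622]
tool_rot: [0.915, 1.57, -0.402]
force: [-0.1, 0.6, 0.0]
grip_width: 0.0399
clock: 17.58
position: [0.5312, 0.3836, 0.062]
tool_rot: [2.674, 1.571, 1.357]
force: [0.3, 0.5, 2.8]
grip_width: 0.0231
0.5562608322417762 0.0033437185825105145
t 17.57 pos [0.5312 0.3836 0.062 ]  jaw dir 14.5 deg, tool x [ 1.e-04  3.e-04 -1.e+00] q [-0.31  0.85 -0.65  1.61  0.62  0.9  -0.94] F [0.3 0.5 2.8] w 0.0231
tool shift mm [-108.1  -71.2  374.4] dist 396
```

```bash
python3 -m pendant '[[-40,0,0,0],[-60,0,0,0],[-42,-6,30,0],[0,-10.5,55,0],[0,-10.5,55,0],[0,-10.5,55,0],[0,-10.5,55,0],[0,-10.5,55,0],[0,-9,48,0],[10,-4,21,0],[0,0,0,0],[0,0,0,0]]'; python3 - <<'E'
from h import *
go(.5563,.0030,.109)
E
```

```text
clock: 19.08
position: [0.5552, 0.005, 0.1938]
tool_rot: [3.11, 1.57, 1.793]
force: [-0.7, 0.4, -2.2]
grip_width: 0.0231
t 19.07 pos [0.5552 0.005  0.1938]  jaw dir 14.6 deg, tool x [-2.e-04  8.e-04 -1.e+00] q [ 0.42  0.55 -0.75  1.8   0.45  0.97 -0.26] F [-0.7  0.4 -2.2] w 0.0231
tool shift mm [84.8  0.5  2.2] dist 85
```

```bash
python3 -m pendant '[[40,0.5,2,0],[44,0,0,0],[0,0,0,0],[0,0,0,0]]'; python3 - <<'E'
from h import *
go(.5563,.0030,.087)
E
```

```text
clock: 19.58
position: [0.557, 0.003, 0.1114]
tool_rot: [1.705, 1.569, 0.389]
force: [0.0, -0.2, -1.6]
grip_width: 0.023
t 19.57 pos [0.557  0.003  0.1114]  jaw dir 14.6 deg, tool x [ 1.4e-03  6.0e-04 -1.0e+00] q [ 0.37  0.66 -0.68  1.86  0.55  0.82 -0.34] F [ 0.  -0.2 -1.6] w 0.0230
tool shift mm [24.4 -0.7 -0.2] dist 24
```

```bash
python3 -m pendant '[[12,-0.5,-0.2,0],[12,0,0,0],[0,0,0,0]]'; python3 - <<'E'
from h import *
go(.5563,.0030,.066)
E
```

```text
clock: 19.95
position: [0.5553, 0.0018, 0.0851]
tool_rot: [-1.761, 1.57, -3.079]
force: [-0.3, 0.4, -1.7]
grip_width: 0.023
t 19.95 pos [0.5553 0.0018 0.0851]  jaw dir 14.5 deg, tool x [-1.3e-03 -1.0e-04 -1.0e+00] q [ 0.35  0.69 -0.65  1.87  0.59  0.78 -0.37] F [-0.3  0.4 -1.7] w 0.0230
tool shift mm [19.1  1.3 -0.9] dist 19
```

```bash
python3 -m pendant '[[0,0.4,-0.5,0],[0,0,0,0],[0,0,0,0]]'; python3 - <<'E'
from h import *
go(.5563,.0030,.066)
E
```

```text
clock: 20.32
position: [0.5562, 0.0024, 0.0861]
tool_rot: [1.516, 1.57, 0.198]
force: [1.0, -0.5, -2.3]
grip_width: 0.0226
t 20.32 pos [0.5562 0.0024 0.0861]  jaw dir 14.5 deg, tool x [ 3.e-04  1.e-04 -1.e+00] q [ 0.35  0.69 -0.66  1.87  0.59  0.78 -0.37] F [ 1.  -0.5 -2.3] w 0.0226
tool shift mm [20.1  0.2 -0.5] dist 20
```

```bash
python3 -m pendant '[[6,0.2,-0.4,0],[6,0,0,0],[5,0,0,0],[3.5,0,0,0],[0,0,0,0],[0,0,0,0]]'; python3 - <<'E'
from h import *
go(.5563,.0030,.065)
E
```

```text
clock: 21.08
position: [0.5561, 0.0029, 0.0654]
tool_rot: [-2.236, 1.571, 2.729]
force: [0.6, 0.4, -1.5]
grip_width: 0.0234
t 21.07 pos [0.5561 0.0029 0.0654]  jaw dir 14.5 deg, tool x [-1.e-04  0.e+00 -1.e+00] q [ 0.33  0.72 -0.63  1.88  0.62  0.74 -0.4 ] F [ 0.6  0.4 -1.5] w 0.0234
tool shift mm [ 0.4  0.2 -0.1] dist 0
```

```bash
python3 -m pendant '[[0.6,0,0,0],[0,0,0,0]]' && python3 -m pendant '[[0,0,0,0],[0,0,0,0],[-40,0,0,0],[-60,0,0,0]]' -0.06; python3 - <<'E'
from h import *
go(.4112,-.2838,.14)
f=grab_frame("top"); print("tumbler",onplane(f,[(383.7,245)],.095),"jarb",onplane(f,[(349,214.5)],.085))
E
```

```text
clock: 21.32
position: [0.5563, 0.0029, 0.0649]
tool_rot: [1.323, 1.571, 0.005]
force: [0.1, -0.5, 2.1]
grip_width: 0.0231
clock: 21.82
position: [0.5553, 0.0029, 0.1649]
tool_rot: [-1.978, 1.568, 2.987]
force: [1.3, -0.5, 0.4]
grip_width: 0.04
t 21.82 pos [0.5553 0.0029 0.1649]  jaw dir 14.5 deg, tool x [-2.9e-03  5.0e-04 -1.0e+00] q [ 0.41  0.59 -0.73  1.82  0.48  0.92 -0.29] F [ 1.3 -0.5  0.4] w 0.0400
tool shift mm [  25.2 -211.2  241.5] dist 322
tumbler [[ 0.41872389 -0.37473681  0.095     ]] jarb [[ 0.50717124 -0.27772935  0.085     ]]
```

```bash
python3 -m pendant '[[0,-20,23,0],[0,-36,41,0],[0,-36,41,0],[0,-36,41,0],[0,-36,41,0],[0,-30,35,0],[20,-17,19.5,0],[0,0,0,0],[0,0,0,0]]'; python3 - <<'E'
from h import *
go(.4112,-.2838,.06)
f=grab_frame("top")
C=np.array([.5855,.0525])
for c in caps(f,170,0,.14):
    if c[1]>150 and c[0]>100 and c[0]<370:
        p=onplane(f,[c[:2]],.095)[0,:2]; d=p-C
        print(np.round(c,1), np.round(p,4), "r %.1f ang %.1f"%(np.hypot(*d)*1000,np.degrees(np.arctan2(d[1],d[0]))))
cv2.imwrite("pics/a4.png",cv2.resize(f["img"][150:225,195:295,::-1],(800,600),interpolation=cv2.INTER_CUBIC))
E
```

```text
clock: 23.0
position: [0.4128, -0.2826, 0.1444]
tool_rot: [2.853, 1.57, 1.536]
force: [0.3, -0.2, 0.8]
grip_width: 0.0399
t 23.00 pos [ 0.4128 -0.2826  0.1444]  jaw dir 14.6 deg, tool x [ 0.e+00  9.e-04 -1.e+00] q [ 1.02  0.53 -0.71  1.98  0.48  0.8   0.29] F [ 0.3 -0.2  0.8] w 0.0399
tool shift mm [84.4 -1.9  0.8] dist 84
[238.1 166.2   7.2  10.   55.6] [0.6473 0.0506] r 61.8 ang -1.7
[220.9 176.5   7.2   8.2  44.9] [0.6158 0.1014] r 57.5 ang 58.2
[237.2 186.7   7.5   7.8  46.4] [0.5857 0.0525] r 0.2 ang 6.1
[219.7 195.8   7.5   9.5  49.9] [0.5582 0.1036] r 57.9 ang 118.1
[253.2 197.1   7.2   9.   49. ] [0.5553 0.0051] r 56.3 ang -122.5
[236.4 205.9   7.8   7.5  46. ] [0.529  0.0542] r 56.5 ang 178.3
```

View pics/a4.png

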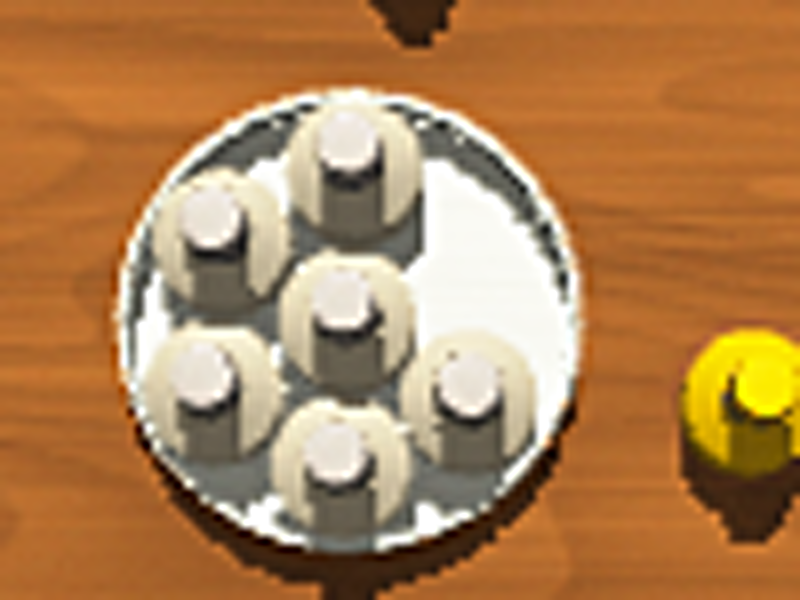

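The tin shows six flasks, with the one gap at the upper right around (480,240) in the crop. That gap is the 298.5° place. I'll take the last small flask now.

```bash
python3 -m pendant '[[28,-1.2,0.6,0],[28,0,0,0],[27,0,0,0],[0,0,0,0],[0,0,0,0]]' && python3 -m pendant '[[0,0,0,0],[0,0,0,0],[0,0,0,0]]' -1 30 && python3 -m pendant '[[0,0,0,0],[0,0,0,10],[0,0,0,10],[0,0,0,10],[0,0,0,10],[0,0,0,10],[0,0,0,10],[0,0,0,10],[0,0,0,10],[0,0,0,10],[0,0,0,0]]' -0.06 && python3 -m pendant '[[0,0,0,0],[0,0,0,0],[0,0,0,0]]' -1 30; python3 - <<'E'
from h import *
go(.6137,.0018,.2)
E
```

```text
clock: 23.68
position: [0.4121, -0.2842, 0.0627]
tool_rot: [1.052, 1.57, -0.265]
force: [-1.7, -0.5, -0.0]
grip_width: 0.0402
clock: 24.05
position: [0.4121, -0.2848, 0.0629]
tool_rot: [0.826, 1.569, -0.492]
force: [-0.0, 1.9, 8.3]
grip_width: 0.023
clock: 25.42
position: [0.4114, -0.2845, 0.062]
tool_rot: [1.515, 1.57, -1.373]
force: [-0.2, 0.4, 0.9]
grip_width: 0.0402
clock: 25.8
position: [0.4113, -0.2847, 0.0619]
tool_rot: [2.945, 1.57, 0.057]
force: [0.4, 0.4, 4.6]
grip_width: 0.0231
t 25.80 pos [ 0.4113 -0.2847  0.0619]  jaw dir -75.5 deg, tool x [ 3.e-04  0.e+00 -1.e+00] q [ 0.64  0.6  -0.2   2.04  0.23  0.52 -1.05] F [0.4 0.4 4.6] w 0.0231
tool shift mm [-138.  -226.5 -267.9] dist 377
```

```bash
python3 -m pendant '[[-40,0,0,0],[-60,0,0,0],[-30,-17,-20,0],[0,-36,-42,0],[0,-36,-42,0],[0,-36,-42,0],[0,-36,-42,0],[0,-36,-42,0],[0,-20,-24,0],[20,-9,-14,0],[0,0,0,0],[0,0,0,0]]'; python3 - <<'E'
from h import *
go(.6130,.0018,.112)
E
```

```text
clock: 27.3
position: [0.6138, 0.0004, 0.1719]
tool_rot: [0.266, 1.57, -2.623]
force: [0.4, 0.5, -2.7]
grip_width: 0.0232
t 27.30 pos [6.138e-01 4.000e-04 1.719e-01]  jaw dir -75.5 deg, tool x [-6.e-04 -4.e-04 -1.e+00] q [ 0.11  0.58 -0.31  1.68  0.21  0.92 -1.59] F [ 0.4  0.5 -2.7] w 0.0232
tool shift mm [59.9 -1.5  0.4] dist 60
```

```bash
python3 -m pendant '[[30,-1.3,0.4,0],[30,0,0,0],[0,0,0,0],[0,0,0,0],[0,0,0,0]]'; python3 - <<'E'
from h import *
go(.6130,.0018,.088)
E
```

```text
clock: 27.92
position: [0.6142, 0.0022, 0.1133]
tool_rot: [2.893, 1.569, 0.004]
force: [0.5, -0.0, -2.1]
grip_width: 0.0232
t 27.93 pos [0.6142 0.0022 0.1133]  jaw dir -75.5 deg, tool x [ 0.002  0.    -1.   ] q [ 0.09  0.66 -0.29  1.72  0.24  0.8  -1.62] F [ 0.5 -0.  -2.1] w 0.0232
tool shift mm [25.3  0.1  1.3] dist 25
```

```bash
python3 -m pendant '[[8,0,0.7,0],[8,0,0,0],[8,0,0,0],[0,0,0,0],[0,0,0,0],[0,0,0,0]]'; python3 - <<'E'
from h import *
go(.6130,.0018,.066)
E
```

```text
clock: 28.68
position: [0.613, 0.0023, 0.088]
tool_rot: [3.013, 1.57, 0.124]
force: [0.3, 0.4, -2.6]
grip_width: 0.0225
t 28.68 pos [0.613  0.0023 0.088 ]  jaw dir -75.5 deg, tool x [ 4.e-04  1.e-04 -1.e+00] q [ 0.09  0.69 -0.28  1.73  0.26  0.75 -1.64] F [ 0.3  0.4 -2.6] w 0.0225
tool shift mm [22.   0.4  0.1] dist 22
```

```bash
python3 -m pendant '[[6,0.4,0,0],[6,0,0,0],[6,0,0,0],[4,0,0,0],[0,0,0,0],[0,0,0,0]]'; python3 - <<'E'
from h import *
go(.6130,.0018,.065)
E
```

```text
clock: 29.42
position: [0.6129, 0.0019, 0.0659]
tool_rot: [-2.173, 1.571, 1.221]
force: [-0.4, -0.1, -2.1]
grip_width: 0.0233
t 29.43 pos [0.6129 0.0019 0.0659]  jaw dir -75.5 deg, tool x [ 0.  0. -1.] q [ 0.08  0.72 -0.27  1.74  0.27  0.72 -1.65] F [-0.4 -0.1 -2.1] w 0.0233
tool shift mm [ 0.9  0.1 -0.1] dist 1
```

```bash
python3 -m pendant '[[1,0,0,0],[0,0,0,0]]' && python3 -m pendant '[[0,0,0,0],[0,0,0,0],[-40,0,0,0],[-60,0,0,0],[-30,10,15,0],[0,30,40,0],[0,30,40,0],[0,30,40,0],[0,30,40,0],[0,30,40,0],[0,10,15,0],[0,0,0,0]]' -0.06; python3 - <<'E'
from h import *
f=grab_frame("top")
C=np.array([.5855,.0525])
for c in caps(f,170,0,.14):
    if c[1]>150 and c[0]>100 and c[0]<370:
        p=onplane(f,[c[:2]],.095)[0,:2]; d=p-C
        print(np.round(c,1), np.round(p,4), "r %.1f ang %.1f"%(np.hypot(*d)*1000,np.degrees(np.arctan2(d[1],d[0]))))
cv2.imwrite("pics/a5.png",cv2.resize(f["img"][150:225,195:295,::-1],(800,600),interpolation=cv2.INTER_CUBIC))
f=grab_frame("scene"); cv2.imwrite("pics/a6.png",cv2.resize(f["img"][165:270,215:355,::-1],(800,600),interpolation=cv2.INTER_CUBIC))
cv2.imwrite("pics/a7.png",f["img"][:,:,::-1])
E
```

```text
clock: 29.68
position: [0.6131, 0.0018, 0.065]
tool_rot: [2.839, 1.57, -0.05]
force: [0.0, -0.7, 1.3]
grip_width: 0.0232
clock: 31.18
position: [0.432, -0.2213, 0.195]
tool_rot: [1.455, 1.57, -1.437]
force: [-0.0, -0.3, 1.0]
grip_width: 0.0402
[238.1 166.4   7.2   9.5  51.7] [0.6464 0.0509] r 60.9 ang -1.5
[220.9 176.5   7.2   8.   43.9] [0.6157 0.1013] r 57.4 ang 58.3
[254.2 177.8   7.5   7.5  46. ] [0.6128 0.0026] r 56.9 ang -61.3
[237.2 186.8   7.2   7.5  45.4] [0.5855 0.0526] r 0.1 ang 89.4
[219.8 195.9   7.5   9.5  49. ] [0.5581 0.1035] r 57.9 ang 118.2
[253.3 197.2   7.2   9.   47.6] [0.5551 0.005 ] r 56.3 ang -122.6
[236.4 205.9   7.8   7.5  45. ] [0.5289 0.0541] r 56.6 ang 178.4
```

View pics/a5.png

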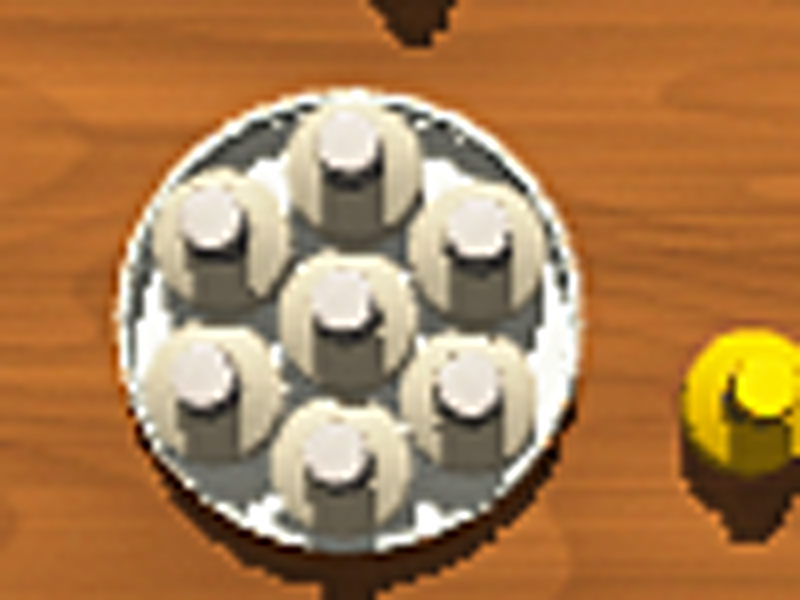

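View pics/a6.png

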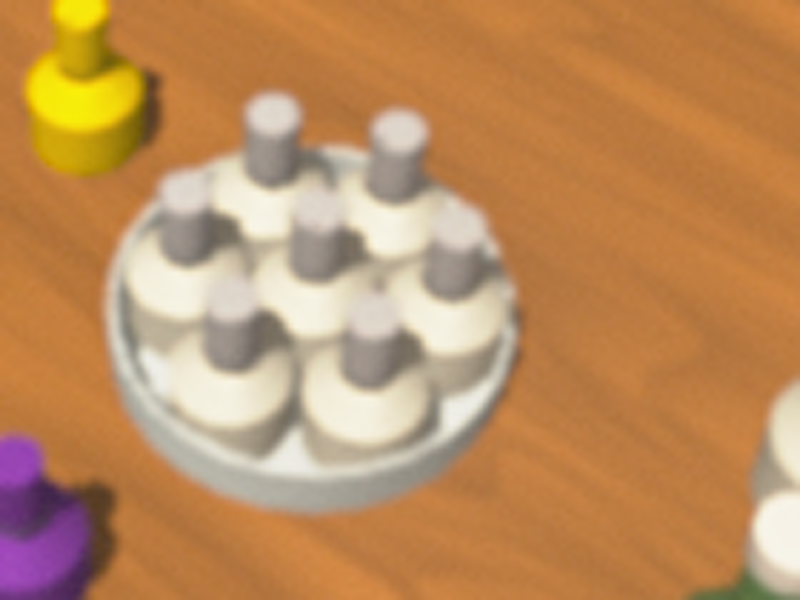

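View pics/a7.png

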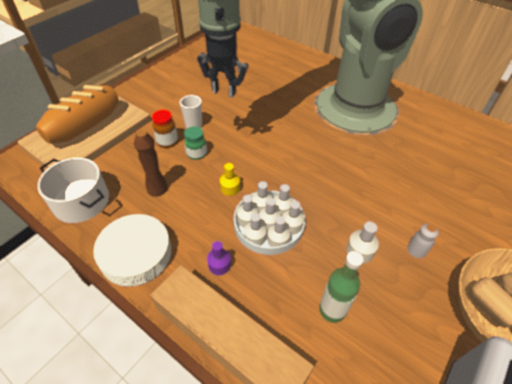

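The pictures show seven flasks upright in the tin, one in the middle and six evenly around it. The caps look level, the bystanders look undisturbed, and the gripper is clear. I'm handing in.

```bash
python3 - <<'E'
from workcell import job_done,bot
print(job_done(), bot.observe()["clock"])
E
```

```text
the job is handed in; nothing more can be done
the job is handed in; nothing more can be done
```

All seven flasks now stand in the tin, and I handed the job in at about 31 s. I moved the astray flask to the middle. I then brought the two small flasks from the left and the one from the right into the three free ring places, squeezing each from two directions to centre it before lifting.

**Placement:** the last pictures show seven upright flasks with level caps, one in the middle and six around it. Five ring flasks measured 56.3 to 57.9 mm from the middle (57.5 mm nominal), at angles within about 1° of 60° steps. The sixth, an original at about -1.5° that I never moved, read 60.9 mm. I put that down to glare from the rim joining its cap in the colour mask, because a stricter mask read about 59 mm.

**Forces and surroundings:** the largest force I read was about 12 N, while closing on a cap. In the pictures the larger flask and the other bystanders look undisturbed; I did not measure them again.

**Disagreement:** the top camera put the flask lowered second to last about 2 mm from where the gripper released it. That is within the calibration error, and it fits its place.

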